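# Hold a drawer side tight in the corner of the dowel-boring jig

## Robot

A 6-joint arm with a two-finger parallel gripper is mounted at the origin on a cart in front of the work surface, level with it; the furniture and walls round the work are solid. World frame = base frame: x ahead of the robot, y to its left, z up, the work surface at z = 0. Lengths are in mm, angles in degrees, forces in N, time in s.
With the tool pointing down it reaches from about 375 to 975 mm from the base axis. Payload 3.8 kg.
Tool frame: the origin (TCP) lies at the very end of the fingers, on their centre line; the grasp point (between the pads) lies 19 mm behind it; z points along the fingers, y is the line along which they close (so a half turn about z gives the same grasp; the last joint's range is limited). The gripper opens to 85 mm and grips with 20 to 120 N. Pads are 22 mm wide; open, the fingers measure 114 mm over their backs; the gripper's body (76 mm by 85 mm) begins 54 mm behind the grasp point. The pads swing forward as they close: fully open they stand 13 mm farther back than shut.
Start: joints at [-2.114, 15.12, 91.902, -0, 72.978, -2.114], TCP at [674.995, -0.002, 231.28] pointing down, gripper open.
Joint ranges: [-150.88, 150.88], [-54.13, 125.18], [17.81, 147.31], [-75.09, 255.09], [0, 152.58], [-146.25, 146.25]. Speed limits (degrees/s): [147.25, 147.25, 180, 180, 180, 180].

## Interface

Orientations are given as a 3x3 rotation matrix whose columns are the frame's x, y, z axes.
In Python, from rig import read_state, grab_frame, close_job gives the robot as it stands. The module is installed in compiled form; this text tells all that it offers.
- The arm moves only by the tool jog_arm, never from a script. Its argument "steps" is a list that holds one entry, the list of rows, each a list of 7 numbers: the shift along the tool's x, y, z in units of 0.15 m (1.0 is 0.15 m), then the turn, a rotation vector about the tool's x, y, z in units of 180 degrees (1.0 is 180 degrees), then the gripper's target within -1 to 1 (shut at 1, half-way at 0, fully open at -1). In form: [[[dx, dy, dz, ax, ay, az, hand], ...]]. A call has 1 to 20 rows; each row is the pose to reach, as a shift and turn from the pose commanded when the call began, along the tool's axes at that moment, turning the shorter way round; what a row does not reach only later rows make up. A row lasts 1/10 s, in which the tool goes at most 50 mm and 8.59 degrees, less where a joint would pass 70% of its speed; a pose out of reach is approached as far as the arm can. A call with a number of a shift or a turn outside -1 to 1 is refused whole. A call with a gripper value outside its range is refused whole. The fingers move at their own pace and stop on an object; the grip force is fixed at half the most. Time passes only in rows, so rows that repeat a pose let the fingers close. It gives the time, the measured TCP pose, the force, the opening and the grip force at its end, in the units of the state.
- read_state(): the state, without advancing time (a new reading comes with each control period).
- grab_frame(name): name is "scene" or "side" or "wrist"; returns a dict with "img" (384x512x3 uint8, blue, green, red), "mtx" (3x3 intrinsics, pixels), "distortion" ([k1, k2, p1, p2, k3] as OpenCV has them; the pictures are not rectified), "R" (3x3) and "t" (3): a world point X has camera coordinates R X + t; the wrist camera has in their place "hand_eye" (4x4, takes a point from camera to tool coordinates, whose origin is the TCP and whose axes are the flange's). Camera axes: x right, y down, z forward; pixel columns grow to the right and rows downward; lengths in mm; the calibration is good to about 2 mm. A picture is of the moment at which its call begins: read the wrist's pose just before it. There is no depth.
- close_job(): hands the job in; it is judged then, once.
The state is a dict: "time_s": time; "joint_positions": joint angles; "joint_velocities": joint speeds; "joint_efforts": joint torques, N m; "ee_pos": TCP position; "ee_rot": TCP orientation; "wrist_force": force on the tool from outside, world axes, zero at the start; "torque": the same for the moment, N m; "grip_width": opening from 0.0 (shut) to 1.0 (fully open); "grasp_force": force on a finger pad.
Only numpy, scipy, OpenCV 4.12 (cv2) and the standard library are available. Lean on these libraries where they do the work, as an engineer would, in place of code of your own. Each camera call takes 0.05 s, during which the arm holds its last target. There are 200 camera calls.

## Task

Draw the tall plywood panel straight up out of the slotted rack and stand it, long edge down, on the base of the dowel-boring jig. Press it into the jig's corner so that one face lies flat against the long fence and one end lies square against the end stop with the steel bushings, both at the same time, firmly but not hard enough to bruise the wood. Finish while still gripping the panel and pressing it against both stops, ready to be bored; leave the two short panels in the rack and the tape measure and drill bit on the bench where they are.

Things in the scene. Friction and masses are not known exactly. Their poses are not given: they have to be found in the camera images.
- panel_center (a point): centre of the tall plywood panel: 120 mm long (its x axis), 12 mm thick (its y axis), 100 mm high (its z axis, up); about 0.11 kg, the same either way round. It stands in one of the rack's three slots, the only piece that sticks up high. Pinch it across its thickness by the top 40 mm
- panel: the same tall panel; origin at the centre of its lower edge, same axes
- rack: fixed wooden rack 140 x 138 mm; origin under its centre on the bench, z up. Three straight slots run along its x axis, 15 mm wide, at y = -45, 0 and +45 mm; slot floor at z = 12 mm, top of the ribs at z = 47 mm; the slots are open at their ends
- short_a_center (a point): centre of a short panel 120 x 12 x 55 mm high standing in another slot of the rack (top 67 mm above the bench); stays there
- short_b_center (a point): centre of a short panel 90 x 12 x 55 mm high standing in the remaining slot of the rack (top 67 mm above the bench); stays there
- jig: dowel-boring jig, fixed to the bench: plywood base board 180 mm (its x axis) x 130 mm (its y axis) x 18 mm; origin under the base's centre on the bench, z up. It may stand to the left or the right of the robot, with the rack on the other side
- jig_corner (a point): inner corner of the jig, on the top of its base board (18 mm above the bench), at x = +60, y = +30 mm of the jig, same axes as the jig. The free space of the corner is towards -x and -y: the panel is pushed in +x against the end stop and in +y against the fence; home, its centre lies 60 mm along -x, 6 mm along -y and 50 mm above this point. Wood rubs on wood (friction about 0.6): weight on the base or push on one stop holds the panel back from sliding to the other
- jig_fence: long wooden fence of the jig, 20 mm thick, 140 mm long, standing 40 mm above the base board; its inner face is the plane y = 0 of jig_corner and looks to -y. This frame is the same as that of the jig
- jig_stop: end stop of the jig, wood, 20 mm thick, 115 mm wide, standing 55 mm above the base board, with two steel drill bushings; its inner face is the plane x = 0 of jig_corner and looks to -x. This frame is the same as that of the jig
- tape: tape measure 36 x 88 x 62 mm lying between jig and rack on the near side; origin under its centre; stays there
- drill_bit: twist drill 120 mm long, 10 mm thick, lying between jig and rack on the far side; origin under its centre; stays there

How it is judged (in metres and radians):
On the way, in this order (a step that is already met when the one before it is completed fails the run):
1. the tall panel is lifted upright clear of the rack's ribs (z of panel_center in the frame of rack above 0.105 m and angle between panel_center's own z axis and vertical below 0.3 rad and contact force between the fingers and panel above 1 N), for 0.1 s.
2. the panel stands upright on the base of the jig, in front of the fence and the stop (z of panel_center in the frame of jig_corner between 0.045 and 0.054 m and x of panel_center in the frame of jig_corner between -0.13 and -0.055 m and y of panel_center in the frame of jig_corner between -0.09 and -0.002 m and angle between panel_center's own z axis and vertical below 0.15 rad), for 0.1 s.
At the end, for the whole second after the job is handed in: Panel within 3 mm of home in the corner along each axis, upright and square within 0.05 rad, pressing on fence and stop with 1.5 to 40 N each, gripped (over 2 N), at rest; short panels, tape measure and drill bit within 30 mm of where they were (x of panel_center in the frame of jig_corner between -0.063 and -0.057 m and y of panel_center in the frame of jig_corner between -0.009 and -0.003 m and z of panel_center in the frame of jig_corner between 0.047 and 0.053 m and angle between panel_center's own z axis and vertical below 0.05 rad and angle between the x axis of panel_center and the x axis of jig_corner, either way round below 0.05 rad and contact force between panel and jig_fence between 1.5 and 40 N and contact force between panel and jig_stop between 1.5 and 40 N and contact force between the fingers and panel above 2 N and linear speed of panel below 0.02 m/s and distance of each of short_a_center, short_b_center, tape, drill_bit from where it was at the start of the episode below 0.03 m); the arm keeps its last pose, push and grip.
It fails at once if a short panel, the tape measure or the drill bit is knocked away (over 50 mm) (distance of any of short_a_center, short_b_center, tape, drill_bit from where it was at the start of the episode above 0.05 m).
It fails at once if the panel is rammed against the fence or the stop (over 80 N) (contact force between panel and jig_fence above 80 N or contact force between panel and jig_stop above 80 N).
It also fails if it takes over 51 s, if anything falls off the work surface, if the arm or the gripper's body presses on something with over 40 N, if the wrist force passes 120 N, or if a joint passes its speed limit or range.

## Working session

There is one attempt and no reset: what is moved stays moved. The work goes in short steps, Python scripts to look and compute and a tool call to move; the robot and the scene stay as the last step left them, time stands still between calls to the robot, and variables do not carry over. Pictures are saved under pics/ and viewed, at most 10 in all, crops included, and the job is handed in when it is done.

Besides the shell and the picture viewer there is one more tool, called after ">>>" in YAML: its name, and indented under it one key for each argument. jog_arm: Moves the arm, as the interface text tells. Its arguments: {"type":"object","properties":{"steps":{"type":"array"}},"required":["steps"]}

```bash
mkdir -p pics; python3 - <<'E'
from rig import *
import cv2,numpy as np
s=read_state();print(s['ee_pos'],np.round(s['ee_rot'],3),s['grip_width'],s['time_s'])
for n in ("scene","side"):
    f=grab_frame(n);cv2.imwrite(f"pics/{n}0.png",f['img']);np.save(f"{n}.npy",f,allow_pickle=True)
    print(n,np.round(-f['R'].T@f['t']),np.round(f['R'],2).tolist())
f=grab_frame("wrist");cv2.imwrite("pics/w0.png",f['img']);np.save("wrist.npy",f,allow_pickle=True);print(np.round(f['hand_eye'],3))
E
```

```text
[6.74253685e+02 3.12078313e-02 2.29953893e+02] [[-0.     1.    -0.002]
 [ 1.     0.     0.   ]
 [ 0.    -0.002 -1.   ]] 0.9976965293725013 0.0
scene [  46. -740.  801.] [[0.83, -0.56, 0.01], [-0.35, -0.53, -0.77], [0.44, 0.64, -0.63]]
side [ 324. -762.  344.] [[0.95, -0.3, -0.0], [-0.1, -0.29, -0.95], [0.29, 0.91, -0.31]]
[[   0.      -0.957   -0.292   75.995]
 [   1.      -0.       0.      -0.767]
 [  -0.      -0.292    0.957 -142.334]
 [   0.       0.       0.       1.   ]]
```

View pics/scene0.png

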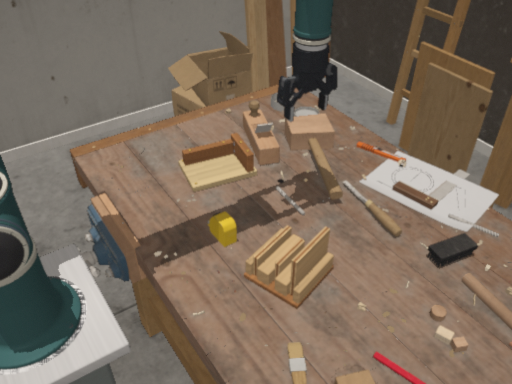

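View pics/side0.png

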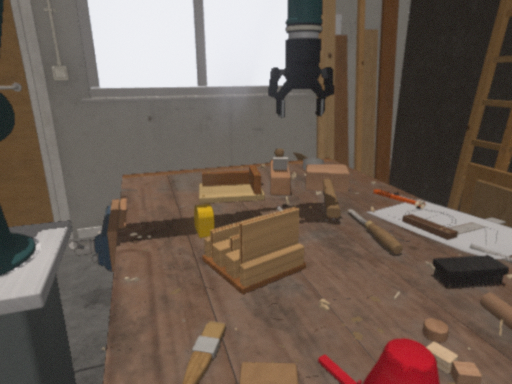

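The scene shows the rack at about (290,265), with the tall panel at about (310,255), the jig at about (217,163) with its fence on the far side and stop at the right, and the tape at (223,229). I'll enlarge the crops next.

```bash
python3 - <<'E'
import cv2,numpy as np
a=cv2.imread('pics/scene0.png');b=cv2.imread('pics/side0.png')
def c(i,x,y,w=100,h=75,s=4): return cv2.resize(i[y:y+h,x:x+w],None,fx=s,fy=s,interpolation=cv2.INTER_CUBIC)
m=np.vstack([np.hstack([c(a,240,225),c(b,200,205,110,83)[:300,:400] if 0 else c(b,205,208)]),np.hstack([c(a,170,125),c(b,185,145)])])
cv2.imwrite('pics/m1.png',m)
E
```

```text
(no output)
```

View pics/m1.png

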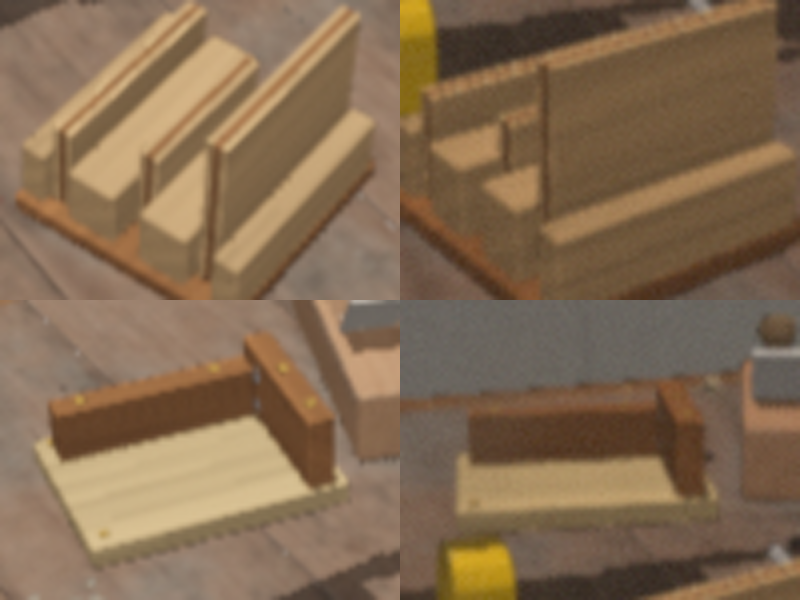

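```bash
cat > fit.py <<'E'
import cv2,numpy as np
from scipy.optimize import least_squares
F={n:np.load(f"{n}.npy",allow_pickle=True).item() for n in("scene","side")}
def proj(f,X):
    return cv2.projectPoints(np.asarray(X,float),cv2.Rodrigues(f['R'])[0],np.asarray(f['t'],float),f['mtx'],np.asarray(f['distortion'],float))[0][:,0]
def w(p,X):
    c,s=np.cos(p[2]),np.sin(p[2]);X=np.array(X,float)
    return np.c_[p[0]+c*X[:,0]-s*X[:,1],p[1]+s*X[:,0]+c*X[:,1],X[:,2]]
def fit(name,obs,p0):
    def r(p): return np.concatenate([(proj(F[n],w(p,[o[0] for o in O]))-(np.array(off)+(np.array([o[1] for o in O])+.5)/4-.5)).ravel() for n,off,O in obs])
    s=least_squares(r,p0,loss='soft_l1');print(name,np.round(s.x[:2],1),np.degrees(s.x[2]).round(2),np.round(r(s.x).reshape(-1,2),1).tolist());return s.x
E
python3 - <<'E'
from fit import *
fit('rack',[("scene",(240,225),[((-70,-52.5,47),(213,262)),((-70,-69,47),(238,272)),((70,-69,47),(374,122)),((-70,-7.5,47),(140,210)),((-70,-37.5,47),(190,232)),((-70,37.5,47),(70,178)),((-70,7.5,47),(112,198)),((-70,69,12),(17,193))]),
("side",(205,208),[((-70,-52.5,47),(143,222)),((-70,-69,47),(150,242)),((70,-69,47),(395,160)),((-70,-7.5,47),(83,185)),((-70,-37.5,47),(120,208))])],[500,-150,.2])
fit('panel',[("scene",(240,225),[((-60,6,112),(210,140)),((-60,-6,112),(230,150)),((60,6,112),(343,4)),((60,-6,112),(361,12))]),
("side",(205,208),[((-60,6,112),(140,66)),((-60,-6,112),(150,72)),((60,-6,112),(376,6))])],[500,-190,.2])
fit('jig',[("scene",(170,125),[((-90,-65,18),(95,251)),((90,-65,18),(348,182)),((-90,65,18),(37,145)),((60,-65,73),(308,122)),((60,50,73),(246,45)),((80,-65,73),(333,114)),((-80,30,58),(57,107)),((60,30,18),(258,110))]),
("side",(185,145),[((-90,-65,18),(57,215)),((90,-65,18),(316,212)),((60,-65,73),(277,122)),((80,-65,73),(303,118)),((-80,30,58),(70,114))])],[550,250,.2])
E
```

```text
rack [ 507.3 -184. ] 18.92 [[-0.1, -1.2], [0.7, 0.3], [3.1, -3.7], [-0.6, 1.2], [-0.7, 2.7], [-1.1, -1.1], [0.3, 0.7], [0.2, -0.3], [-1.1, 0.6], [3.1, -0.1], [5.7, -3.9], [-1.0, -0.8], [-0.5, 0.4]]
panel [ 522.  -227.5] 18.86 [[-0.3, 0.5], [-0.1, 0.8], [-0.6, 0.2], [-0.1, 0.6], [-0.4, -1.6], [1.4, -0.7], [0.9, -0.9]]
jig [562.9 217.9] -10.57 [[-1.2, -0.6], [0.6, 0.2], [-1.1, -1.3], [-0.1, 0.7], [-0.6, -2.3], [0.9, 0.9], [-0.2, 2.0], [-0.4, 1.9], [-0.0, -1.4], [1.3, -3.6], [0.1, 0.1], [1.0, 0.8], [0.1, -0.0]]
```

The mosaic matches the models to about 1 px. The panel is at (522,-227) with yaw 18.9°, in the slot at -45. The jig is at (563,218) with yaw -10.6°. Moving above the panel.

>>> jog_arm:
  steps:
    - [[-1,-1,0,0,0,0.395,0],[-1,-1,0,0,0,0.395,0],[-1,-1,0,0,0,0.395,0],[-1,-1,0,0,0,0.395,0],[-1,-1,0,0,0,0.395,0],[-1,-1,0,0,0,0.395,0],[-1,-1,0,0,0,0.395,0],[-1,-1,0,0,0,0.395,0],[-1,-1,0,0,0,0.395,0],[-1,-1,0,0,0,0.395,0],[-1,-1,0,0,0,0.395,0]]

```text
time_s: 1.25
ee_pos: [524.8, -149.9, 231.1]
ee_rot: [[0.946, 0.325, -0.0], [0.325, -0.946, 0.0], [-0.0, -0.0, -1.0]]
wrist_force: [0.1, 0.4, -0.4]
grip_width: 0.501
grasp_force: 0.0
```

>>> jog_arm:
  steps:
    - [[-0.187,0.482,0.13,0,0,0,0],[-0.187,0.482,0.13,0,0,0,0],[-0.187,0.482,0.13,0,0,0,0],[-0.187,0.482,0.13,0,0,0,0]]

```text
time_s: 1.65
ee_pos: [521.5, -227.7, 211.3]
ee_rot: [[0.946, 0.323, -0.001], [0.323, -0.946, 0.001], [-0.001, -0.001, -1.0]]
wrist_force: [-0.4, 0.7, -0.1]
grip_width: 0.503
grasp_force: 0.0
```

```bash
cat > wr.py <<'E'
from rig import *
import cv2,numpy as np
def shot(name):
    s=read_state();f=grab_frame("wrist");cv2.imwrite(f"pics/{name}.png",f['img'])
    T=np.eye(4);T[:3,:3]=s['ee_rot'];T[:3,3]=s['ee_pos'];f['Tw']=T@f['hand_eye'];np.save(name+'.npy',f,allow_pickle=True)
    C=np.linalg.inv(f['Tw']);f['R']=C[:3,:3];f['t']=C[:3,3];return s,f
def ray(f,uv,z):
    T=f['Tw'];p=cv2.undistortPoints(np.array([[uv]],float),f['mtx'],np.asarray(f['distortion'],float))[0,0]
    d=T[:3,:3]@[p[0],p[1],1];return (T[:3,3]+d*(z-T[2,3])/d[2])
E
python3 - <<'E'
from wr import *
from fit import proj,w
s,f=shot('w1');print(s['ee_pos'])
i=f['img'].copy()
p=[522,-227.5,np.radians(18.9)]
for q in proj(f,w(p,[(a,b,112) for a in(-60,60) for b in(-6,6)])): print(q);cv2.circle(i,tuple(int(v) for v in q),2,(0,0,255),-1)
cv2.imwrite('pics/w1o.png',i)
E
```

```text
[ 521.540159   -227.6550564   211.28429673]
[266.53304049 255.97543013]
[253.38346959 255.97468468]
[267.68143763 120.89455891]
[252.57885209 120.90442669]
```

View pics/w1o.png

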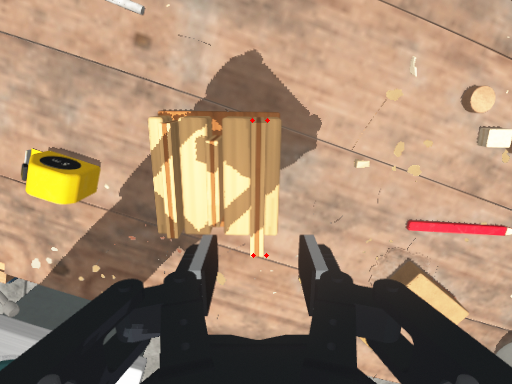

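The wrist view shows the tall panel's top strip close to the predicted corners (253–267, 121–256). I'll enlarge to check the sub-millimetre offset.

```bash
python3 - <<'E'
import cv2,numpy as np
a=cv2.imread('pics/w1o.png');cv2.imwrite('pics/w1c.png',cv2.resize(a[105:265,220:300],None,fx=3.7,fy=3.7,interpolation=cv2.INTER_CUBIC))
E
```

```text
(no output)
```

View pics/w1c.png

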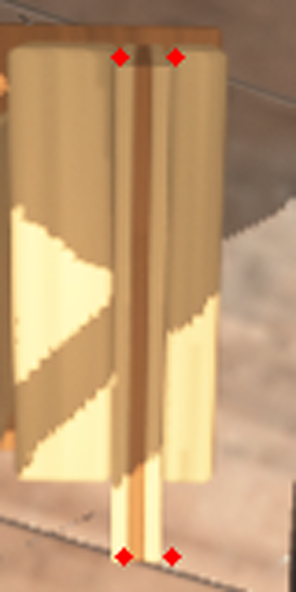

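Panel centre is about 2 mm left of prediction, with yaw about 0.8° lower. I'll correct for both and descend.

>>> jog_arm:
  steps:
    - [[0,-0.012,0.3,0,0,0.005,0],[0,-0.012,0.55,0,0,0.005,0],[0,-0.012,0.75,0,0,0.005,0],[0,-0.012,0.9,0,0,0.005,0],[0,-0.012,0.9,0,0,0.005,0],[0,-0.012,0.9,0,0,0.005,0]]

```text
time_s: 2.3
ee_pos: [521.6, -225.0, 77.2]
ee_rot: [[0.951, 0.31, -0.0], [0.31, -0.951, 0.0], [-0.0, -0.0, -1.0]]
wrist_force: [1.2, -0.2, -0.5]
grip_width: 0.502
grasp_force: 0.0
```

>>> jog_arm:
  steps:
    - [[0,0,0,0,0,0,0.4],[0,0,0,0,0,0,0.6],[0,0,0,0,0,0,0.7],[0,0,0,0,0,0,0.8],[0,0,0,0,0,0,1],[0,0,0,0,0,0,1],[0,0,0,0,0,0,1],[0,0,0,0,0,0,1]]

```text
time_s: 3.1
ee_pos: [522.6, -226.5, 78.5]
ee_rot: [[0.951, 0.309, 0.003], [0.309, -0.951, -0.001], [0.002, 0.002, -1.0]]
wrist_force: [-0.4, 0.6, 6.7]
grip_width: 0.134
grasp_force: 59.3
```

>>> jog_arm:
  steps:
    - [[0,0.008,-0.1,0,0,0,1],[0,0.008,-0.2,0,0,0,1],[0,0.008,-0.3,0,0,0,1],[0,0.008,-0.45,0,0,0,1],[0,0.008,-0.6,0,0,0,1],[0,0.008,-0.8,0,0,0,1],[0,0.008,-0.8,0,0,0,1],[0,0.008,-0.8,0,0,0,1]]

```text
time_s: 3.9
ee_pos: [522.4, -227.3, 198.6]
ee_rot: [[0.951, 0.309, 0.003], [0.309, -0.951, -0.001], [0.002, 0.002, -1.0]]
wrist_force: [1.3, 0.8, -1.8]
grip_width: 0.133
grasp_force: 58.7
```

```bash
python3 - <<'E'
from wr import *
s,f=shot('w2');fs=grab_frame("side");i=np.hstack([cv2.resize(f['img'],(400,300)),cv2.resize(fs['img'][120:270,180:380],(400,300),interpolation=cv2.INTER_CUBIC)])
cv2.imwrite('pics/m2.png',i);print(s['ee_pos'],s['wrist_force'],s['torque'])
E
```

```text
[ 522.36961253 -227.25546528  198.56105767] [ 1.30361448  0.82207368 -1.77555722] [-0.02564828 -0.01925382 -0.06785545]
```

View pics/m2.png

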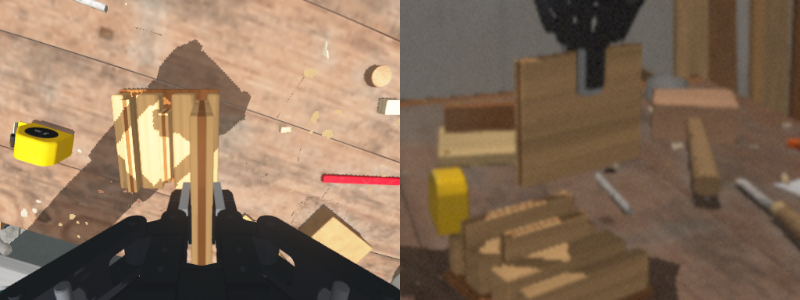

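The side crop shows the panel lifted level and clear of the rack. Carrying it to the jig.

>>> jog_arm:
  steps:
    - [[0.1,-0.25,0,0,0,0,1],[0.2,-0.5,0,0,0,0,1],[0.3,-0.75,0,0,0,0,1],[0.341,-0.938,0,0,0,0,1]]

```text
time_s: 4.4
ee_pos: [525.8, -75.0, 194.9]
ee_rot: [[0.951, 0.31, -0.003], [0.31, -0.951, 0.001], [-0.003, -0.002, -1.0]]
wrist_force: [0.5, -0.7, -1.0]
grip_width: 0.131
grasp_force: 58.8
```

>>> jog_arm:
  steps:
    - [[0.1,-0.25,0,0,0,0,1],[0.2,-0.5,0,0,0,0,1],[0.3,-0.75,0,0,0,0,1],[0.341,-0.938,0,0,0,0,1]]

```text
time_s: 4.8
ee_pos: [531.0, 74.6, 195.0]
ee_rot: [[0.951, 0.31, -0.003], [0.31, -0.951, 0.0], [-0.003, -0.001, -1.0]]
wrist_force: [0.5, -0.1, -0.8]
grip_width: 0.132
grasp_force: 58.8
```

>>> jog_arm:
  steps:
    - [[0.1,-0.25,0,0,0,0.04,1],[0.2,-0.5,0,0,0,0.08,1],[0.3,-0.75,0,0,0,0.12,1],[0.341,-0.938,0,0,0,0.159,1],[0.341,-0.938,0,0,0,0.159,1],[0.341,-0.938,0,0,0,0.159,1],[0.341,-0.938,0,0,0,0.159,1]]

```text
time_s: 5.5
ee_pos: [536.5, 220.9, 195.6]
ee_rot: [[0.983, -0.184, -0.002], [-0.184, -0.983, -0.001], [-0.002, 0.002, -1.0]]
wrist_force: [0.1, 0.4, -0.5]
grip_width: 0.133
grasp_force: 58.9
```

```bash
python3 - <<'E'
from wr import *
from fit import proj,w
s,f=shot('w3');print(s['ee_pos'],np.round(s['ee_rot'],3).tolist(),s['wrist_force'],s['joint_positions'])
i=f['img'].copy()
p=[562.9,217.9,np.radians(-10.57)]
for q in proj(f,w(p,[(-80,30,58),(60,30,18),(60,50,73),(60,-65,73),(80,-65,73),(80,50,73),(-90,-65,18),(90,-65,18),(-90,65,18),(-80,50,58)])): cv2.circle(i,tuple(int(v) for v in np.round(q)),1,(0,0,255),-1)
cv2.imwrite('pics/w3o.png',cv2.resize(i,(800,600),interpolation=cv2.INTER_CUBIC))
E
```

```text
[536.50711173 220.87634489 195.61275199] [[0.983, -0.184, -0.002], [-0.184, -0.983, -0.001], [-0.002, 0.002, -1.0]] [ 0.13848174  0.38208106 -0.50326592] [ 1.99353397e+01  6.46033879e+00  1.05959452e+02 -3.31558463e-02
  6.77135149e+01  1.20526090e+02]
```

View pics/w3o.png

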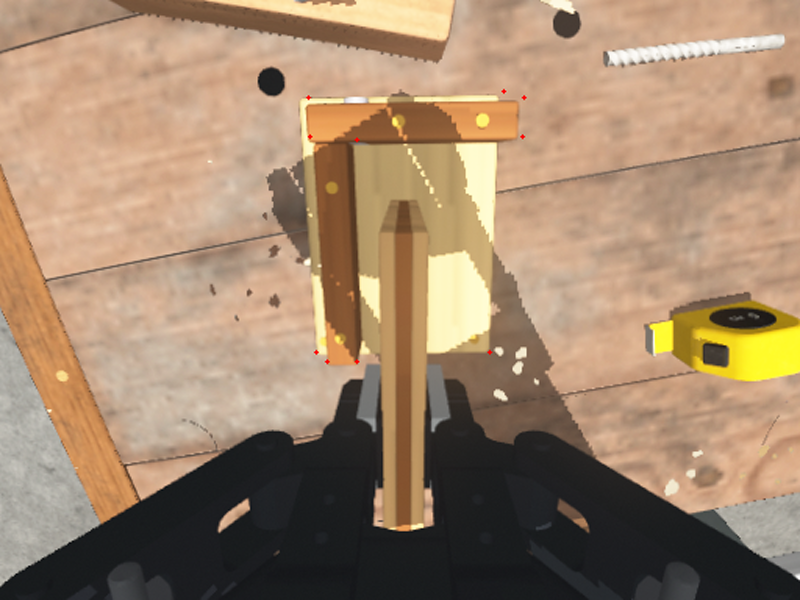

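The jig matches prediction to about 3 mm, and the panel runs parallel to the fence. Stop's inner edge is at row 142 and fence's inner edge at column 357. Lowering.

>>> jog_arm:
  steps:
    - [[0,0,0.15,0,0,0,1],[0,0,0.3,0,0,0,1],[0,0,0.45,0,0,0,1],[0,0,0.55,0,0,0,1],[0,0,0.63,0,0,0,1],[0,0,0.67,0,0,0,1],[0,0,0.67,0,0,0,1]]

```text
time_s: 6.25
ee_pos: [536.9, 221.5, 95.6]
ee_rot: [[0.983, -0.185, -0.001], [-0.185, -0.983, -0.0], [-0.001, 0.001, -1.0]]
wrist_force: [0.3, -0.0, -1.5]
grip_width: 0.128
grasp_force: 59.0
```

>>> jog_arm:
  steps:
    - [[0,0,0.01,0,0,0,1],[0,0,0.02,0,0,0,1],[0,0,0.03,0,0,0,1],[0,0,0.04,0,0,0,1],[0,0,0.04,0,0,0,1]]

```text
time_s: 6.75
ee_pos: [537.1, 222.0, 90.3]
ee_rot: [[0.983, -0.184, -0.0], [-0.184, -0.983, -0.0], [-0.0, 0.0, -1.0]]
wrist_force: [0.4, -0.2, -1.6]
grip_width: 0.13
grasp_force: 59.0
```

>>> jog_arm:
  steps:
    - [[0,0,0.01,0,0,0,1],[0,0,0.02,0,0,0,1],[0,0,0.02,0,0,0,1]]

```text
time_s: 7.05
ee_pos: [536.9, 221.9, 87.0]
ee_rot: [[0.983, -0.184, -0.0], [-0.184, -0.983, -0.0], [-0.0, 0.0, -1.0]]
wrist_force: [-0.3, -0.7, -0.7]
grip_width: 0.127
grasp_force: 59.0
```

>>> jog_arm:
  steps:
    - [[0,0,0.007,0,0,0,1],[0,0,0.013,0,0,0,1],[0,0,0.013,0,0,0,1]]

```text
time_s: 7.35
ee_pos: [537.1, 221.9, 85.1]
ee_rot: [[0.983, -0.184, -0.0], [-0.184, -0.983, -0.0], [-0.0, 0.0, -1.0]]
wrist_force: [0.0, -0.1, -0.5]
grip_width: 0.132
grasp_force: 59.0
```

>>> jog_arm:
  steps:
    - [[0,0,0.007,0,0,0,1],[0,0,0.007,0,0,0,1]]

```text
time_s: 7.55
ee_pos: [537.3, 222.0, 84.6]
ee_rot: [[0.983, -0.184, 0.0], [-0.184, -0.983, 0.0], [0.0, -0.0, -1.0]]
wrist_force: [-1.0, 0.6, 1.4]
grip_width: 0.131
grasp_force: 59.2
```

>>> jog_arm:
  steps:
    - [[0,0,0.007,0,0,0,1],[0,0,0.007,0,0,0,1]]

```text
time_s: 7.75
ee_pos: [537.3, 222.1, 84.5]
ee_rot: [[0.983, -0.184, 0.0], [-0.184, -0.983, 0.0], [0.0, -0.0, -1.0]]
wrist_force: [-3.0, 0.2, 7.4]
grip_width: 0.13
grasp_force: 60.2
```

>>> jog_arm:
  steps:
    - [[0,0,-0.012,0,0,0,1],[0.05,-0.05,-0.012,0,0,0,1],[0.08,-0.1,-0.012,0,0,0,1],[0.11,-0.13,-0.012,0,0,0,1],[0.11,-0.13,-0.012,0,0,0,1],[0.11,-0.13,-0.012,0,0,0,1]]

```text
time_s: 8.35
ee_pos: [557.0, 238.2, 84.6]
ee_rot: [[0.983, -0.184, -0.001], [-0.184, -0.983, -0.0], [-0.001, 0.0, -1.0]]
wrist_force: [0.5, 0.4, -0.8]
grip_width: 0.133
grasp_force: 58.9
```

>>> jog_arm:
  steps:
    - [[0,-0.01,0,0,0,0,1],[0,-0.02,0,0,0,0,1],[0,-0.02,0,0,0,0,1]]

```text
time_s: 8.65
ee_pos: [557.4, 241.1, 85.0]
ee_rot: [[0.983, -0.184, -0.0], [-0.184, -0.983, 0.0], [-0.0, -0.0, -1.0]]
wrist_force: [-0.5, 0.9, -2.2]
grip_width: 0.132
grasp_force: 59.0
```

>>> jog_arm:
  steps:
    - [[0,-0.01,0,0,0,0,1],[0,-0.01,0,0,0,0,1]]

```text
time_s: 8.85
ee_pos: [557.6, 242.1, 85.0]
ee_rot: [[0.983, -0.184, -0.0], [-0.184, -0.983, -0.001], [-0.0, 0.001, -1.0]]
wrist_force: [-0.2, -1.8, -1.7]
grip_width: 0.131
grasp_force: 59.1
```

>>> jog_arm:
  steps:
    - [[0,-0.005,0,0,0,0,1],[0,-0.005,0,0,0,0,1]]

```text
time_s: 9.05
ee_pos: [557.7, 242.4, 84.9]
ee_rot: [[0.983, -0.184, -0.001], [-0.184, -0.983, -0.002], [-0.0, 0.002, -1.0]]
wrist_force: [0.1, -4.3, 0.5]
grip_width: 0.127
grasp_force: 59.1
```

```bash
python3 -c "
from rig import *
s=read_state();print(s['ee_pos'],s['ee_rot'].round(4) if hasattr(s['ee_rot'],'round') else s['ee_rot'],s['wrist_force'],s['torque'])"
```

```text
[557.66602567 242.35567335  84.91171723] [[ 9.830e-01 -1.836e-01 -7.000e-04]
 [-1.836e-01 -9.830e-01 -1.700e-03]
 [-4.000e-04  1.800e-03 -1.000e+00]] [ 0.10891776 -4.34169085  0.45033533] [-0.88791578  0.19433168  0.20561398]
```

>>> jog_arm:
  steps:
    - [[0,-0.005,0,0,0,0,1],[0,-0.005,0,0,0,0,1]]

```text
time_s: 9.25
ee_pos: [557.8, 242.6, 84.9]
ee_rot: [[0.983, -0.183, -0.001], [-0.183, -0.983, -0.003], [-0.0, 0.003, -1.0]]
wrist_force: [-1.6, -6.2, 1.0]
grip_width: 0.129
grasp_force: 59.3
```

```bash
python3 -c "
from rig import *
s=read_state();print(s['ee_pos'],s['wrist_force'],s['torque'])"
```

```text
[557.77844353 242.62330883  84.9284103 ] [-1.59030718 -6.20935008  1.01543936] [-1.26010689  0.28208635  0.36456897]
```

Moment shows contact at the panel's near end only, so I'll turn slightly toward the fence.

>>> jog_arm:
  steps:
    - [[0,0,0,0,0,-0.004,1],[0,0,0,0,0,-0.004,1],[0,0,0,0,0,-0.004,1]]

```text
time_s: 9.55
ee_pos: [557.9, 243.0, 85.0]
ee_rot: [[0.985, -0.172, -0.001], [-0.172, -0.985, -0.002], [-0.0, 0.002, -1.0]]
wrist_force: [-0.9, -5.4, 1.0]
grip_width: 0.132
grasp_force: 59.3
```

```bash
python3 -c "
from rig import *
s=read_state();print(s['ee_pos'],s['wrist_force'],s['torque'])"
```

```text
[557.86736547 242.99557807  84.961388  ] [-0.94877385 -5.43284044  1.0289515 ] [-1.10195762  0.19752117  0.17052441]
```

>>> jog_arm:
  steps:
    - [[0,0,0,0,0,-0.003,1],[0,0,0,0,0,-0.003,1],[0,0,0,0,0,-0.003,1]]

```text
time_s: 9.85
ee_pos: [557.8, 243.0, 84.9]
ee_rot: [[0.987, -0.164, -0.001], [-0.164, -0.987, -0.001], [-0.001, 0.001, -1.0]]
wrist_force: [-1.8, -5.6, 0.9]
grip_width: 0.137
grasp_force: 59.2
```

```bash
python3 -c "
from rig import *
s=read_state();print(s['ee_pos'],s['ee_rot'][0],s['wrist_force'],s['torque'])"
```

```text
[557.77208087 243.0144399   84.90813115] [ 9.86531608e-01 -1.63567861e-01 -9.70578004e-04] [-1.83514956 -5.64983598  0.92197889] [-1.1342708   0.16012251 -0.2362825 ]
```

>>> jog_arm:
  steps:
    - [[0.01,0,0,0,0,0.0015,1],[0.02,0,0,0,0,0.0015,1],[0.03,0,0,0,0,0.0015,1],[0.03,0,0,0,0,0.0015,1]]

```text
time_s: 10.25
ee_pos: [559.9, 242.7, 84.9]
ee_rot: [[0.986, -0.168, -0.006], [-0.168, -0.986, -0.001], [-0.006, 0.002, -1.0]]
wrist_force: [-8.1, -4.4, 5.3]
grip_width: 0.133
grasp_force: 59.9
```

>>> jog_arm:
  steps:
    - [[0.007,0,0,0,0,0,1],[0.014,0,0,0,0,0,1],[0.014,0,0,0,0,0,1]]

```text
time_s: 10.55
ee_pos: [561.8, 242.3, 85.0]
ee_rot: [[0.986, -0.168, -0.006], [-0.168, -0.986, -0.001], [-0.006, 0.002, -1.0]]
wrist_force: [-8.6, -4.3, 5.8]
grip_width: 0.133
grasp_force: 60.0
```

```bash
python3 -c "
from rig import *
s=read_state();print(s['ee_pos'],s['ee_rot'][0],s['wrist_force'],s['torque'])"
```

```text
[561.76948354 242.34891543  84.96486774] [ 0.9857789  -0.16793589 -0.00612273] [-8.61031227 -4.26120488  5.82424389] [-0.864728    1.44883121  0.02798768]
```

Panel drags on the base (Fz 5.8 N), so I'll lift 1 mm and continue to the stop.

>>> jog_arm:
  steps:
    - [[0,0,-0.007,0,0,0,1],[0,0,-0.007,0,0,0,1],[0.007,0,-0.007,0,0,0,1],[0.013,0,-0.007,0,0,0,1],[0.013,0,-0.007,0,0,0,1]]

```text
time_s: 11.05
ee_pos: [564.7, 241.8, 85.0]
ee_rot: [[0.986, -0.168, -0.004], [-0.168, -0.986, -0.001], [-0.004, 0.002, -1.0]]
wrist_force: [-3.2, -3.2, -1.1]
grip_width: 0.128
grasp_force: 59.0
```

>>> jog_arm:
  steps:
    - [[0.007,0,0,0,0,0,1],[0.013,0,0,0,0,0,1],[0.013,0,0,0,0,0,1]]

```text
time_s: 11.35
ee_pos: [566.7, 241.5, 85.0]
ee_rot: [[0.986, -0.168, -0.004], [-0.168, -0.986, -0.001], [-0.004, 0.002, -1.0]]
wrist_force: [-4.1, -3.3, -1.5]
grip_width: 0.132
grasp_force: 59.0
```

```bash
python3 -c "
from rig import *
s=read_state();print(s['ee_pos'],s['ee_rot'][0],s['wrist_force'],s['torque'])"
```

```text
[566.70675087 241.48864048  85.00188596] [ 0.98580619 -0.1678419  -0.00390412] [-4.05409459 -3.32057281 -1.51667279] [-0.77154446  0.65201832 -0.03415321]
```

>>> jog_arm:
  steps:
    - [[0.007,0,0,0,0,0,1],[0.013,0,0,0,0,0,1],[0.013,0,0,0,0,0,1]]

```text
time_s: 11.65
ee_pos: [567.2, 241.4, 85.0]
ee_rot: [[0.986, -0.168, -0.007], [-0.168, -0.986, -0.001], [-0.007, 0.002, -1.0]]
wrist_force: [-6.7, -3.1, 2.0]
grip_width: 0.132
grasp_force: 59.5
```

>>> jog_arm:
  steps:
    - [[0.007,0,0,0,0,0,1],[0.007,0,0,0,0,0,1]]

```text
time_s: 11.85
ee_pos: [567.2, 241.4, 85.0]
ee_rot: [[0.986, -0.168, -0.009], [-0.168, -0.986, -0.001], [-0.008, 0.003, -1.0]]
wrist_force: [-10.0, -2.7, 4.7]
grip_width: 0.133
grasp_force: 59.9
```

>>> jog_arm:
  steps:
    - [[0.007,0,0,0,0,0,1],[0.007,0,0,0,0,0,1]]

```text
time_s: 12.05
ee_pos: [567.3, 241.4, 85.1]
ee_rot: [[0.986, -0.168, -0.011], [-0.168, -0.986, -0.001], [-0.01, 0.003, -1.0]]
wrist_force: [-13.6, -2.7, 7.0]
grip_width: 0.134
grasp_force: 60.2
```

```bash
python3 -c "
from rig import *
s=read_state();print(s['ee_pos'],s['ee_rot'][0],s['wrist_force'],s['torque'])"
```

```text
[567.27998571 241.36771859  85.12638829] [ 0.98572813 -0.16800086 -0.01075906] [-13.57642533  -2.69885199   6.98708028] [-0.66244807  1.99791005 -0.05054965]
```

Both stops are touching. I'll ease the x push, raise the fence push, then press x again.

>>> jog_arm:
  steps:
    - [[-0.015,0,-0.004,0,0,0,1],[-0.015,-0.004,-0.004,0,0,0,1],[-0.015,-0.01,-0.004,0,0,0,1],[-0.015,-0.01,-0.004,0,0,0,1],[-0.007,-0.01,-0.004,0,0,0,1],[0,-0.01,-0.004,0,0,0,1],[0.004,-0.01,-0.004,0,0,0,1],[0.004,-0.01,-0.004,0,0,0,1],[0.004,-0.01,-0.004,0,0,0,1]]

```text
time_s: 12.95
ee_pos: [567.3, 241.6, 85.3]
ee_rot: [[0.986, -0.168, -0.013], [-0.168, -0.986, -0.003], [-0.012, 0.006, -1.0]]
wrist_force: [-14.5, -5.4, 8.0]
grip_width: 0.13
grasp_force: 60.3
```

```bash
python3 - <<'E'
from wr import *
s,f=shot('w4');print(s['ee_pos'],s['ee_rot'][0],s['wrist_force'],s['torque'])
a=grab_frame("scene")['img'][125:200,170:270];b=grab_frame("side")['img'][125:200,185:285]
r=lambda i:cv2.resize(i,(400,300),interpolation=cv2.INTER_CUBIC)
cv2.imwrite('pics/m4.png',np.vstack([np.hstack([r(a),r(b)]),np.hstack([r(f['img']),r(f['img'][50:275,100:400])])]))
E
```

```text
[567.33262292 241.56411694  85.29753558] [ 0.98576585 -0.16765559 -0.01254136] [-14.462214    -5.35912054   7.98363203] [-1.2643705   2.29502454 -0.02709579]
```

View pics/m4.png

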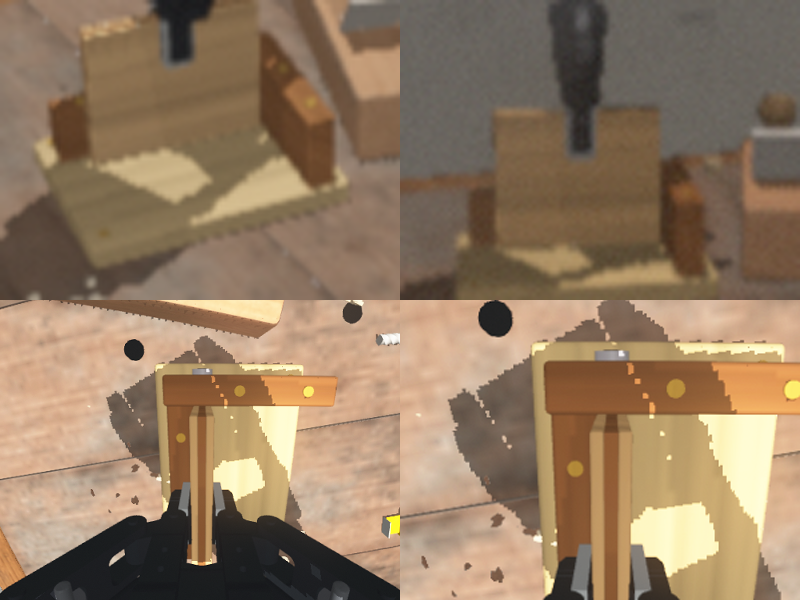

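The crops show the panel seated flat on the fence with its end against the stop. I'll hold briefly, check the forces are steady, and hand in.

>>> jog_arm:
  steps:
    - [[0,-0.004,0,0,0,0,1],[0,-0.004,0,0,0,0,1],[0,-0.004,0,0,0,0,1],[0,-0.004,0,0,0,0,1],[0,-0.004,0,0,0,0,1],[0,-0.004,0,0,0,0,1]]

```text
time_s: 13.7
ee_pos: [567.3, 241.6, 85.3]
ee_rot: [[0.986, -0.167, -0.013], [-0.167, -0.986, -0.004], [-0.012, 0.007, -1.0]]
wrist_force: [-14.8, -6.9, 9.4]
grip_width: 0.129
grasp_force: 60.2
```

```bash
python3 -c "
from rig import *
s=read_state();print(s['ee_pos'],s['wrist_force'],s['torque'],s['joint_velocities'])
print(close_job())"
```

```text
[567.30275691 241.61444136  85.29856736] [-14.75298537  -6.85338713   9.42812456] [-1.4937812   2.25933874 -0.05780566] [ 0.04629662  0.01927561  0.0254269  -0.04399121  0.0095687  -0.0365065 ]
the job is handed in; nothing more can be done
None
```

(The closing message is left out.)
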